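Lock the outfeed chute's guard gate with its keyed drop pin

TASK

At the packing bench, swing the yellow guard gate of the outfeed chute shut so that the eye at its end lies between the two steel plates of the fork with all the holes in line. Then take the red-handled locking pin out of its grey block and thread it down through upper plate, eye and lower plate; bear down on it and turn it until its flat end drops into the hidden slot below and its collar sits fully home on the fork. Let go of it, and leave the tape roll, mug and carton where they are.

Things in the scene. Friction and masses are not known exactly. Their poses are not given: they have to be found in the camera images.
- chute: Fixed outfeed chute: grey base plate 300 (y) x 120 (x) x 12 mm, low grey tray with red walls (55 mm high) on its +x side. Origin on the bench midway between the gate's hinge axis (100 mm to +y) and the fork's hole axis (100 mm to -y); z up. A column 45 to 67 mm to the +x side of the hole axis, 106 mm high, carries the fork, which is open to -x. Place and yaw vary.
- fork_top (a point): Centre of the upper hole's mouth, on the top face of the upper fork plate, 106 mm above the bench; axes as the chute's. The fork is two level steel plates 60 x 60 mm, 14 mm thick, each with an upright round hole 23 mm wide, the same axis; the upper one spans 92 to 106 mm above the bench.
- fork_low (a point): Centre of the lower hole's mouth, on the top face of the lower fork plate, 64 mm above the bench. The lower plate spans 50 to 64 mm.
- slot_mouth (a point): Point on the hole axis under the lower plate, 50 mm above the bench; axes as the chute's. Here, hidden, lies the top of a fixed block with an upright slot 21 x 10.8 mm, 20 mm deep, centred on the axis. The slot's long direction is not measured: it lies anywhere within 1.0 rad either side of the chute's x axis and must be found by feel. The pin's flat end enters within about 0.15 rad of it.
- gate (a joint): Guard gate's swing about its upright hinge post, rad: 0 = shut, eye exactly in line with the fork's holes; positive = open, free end swung to the chute's -x side (starts at 0.5 to 1.0). Range -0.08 to 1.2: there is no stop at 0. Light friction, no spring: it stays where it is left, and a pin that enters its eye can pull it into line by a few mm.
- gate_eye (a point): Centre of the hole in the gate's eye, half way through its thickness. Eye: yellow plate 44 x 44 mm, 70 to 86 mm above the bench, upright hole 24 mm wide, 200 mm from the hinge axis, at the end of a yellow bar 18 mm wide, 16 mm thick; a clear panel hangs below it to 21 mm above the bench. Axes turn with the gate: -y points from hinge to eye.
- gate_handle (a point): On the axis of the gate's black upright handle, 115 mm above the bench. The handle is a round post 16 mm in diameter, 110 mm from the hinge axis, standing on the bar from 86 to 136 mm above the bench.
- pin: Locking pin, 118 mm long, about 0.2 kg, loose, upright in the grey block at the start. Origin at the centre of its lower tip, z up along it, x along the wide direction of both its flat end and its handle (half a turn makes no difference). Flat end: lowest 15 mm, 18 (x) by 8 mm (y), its first 4 mm 16 x 6 mm; then a short taper to the round shaft, 20 mm in diameter.
- pin_collar (a point): Centre of the underside of the pin's collar, 70 mm above the tip; collar 40 mm in diameter, 6 mm thick. Home in the fork it rests on the upper plate, at fork_top, the tip 70 mm below; while the flat end is not in the slot it stops 14 mm higher.
- pin_grip (a point): On the pin's axis 102 mm above the tip, a good place to grip. The red flat handle is 46 mm (pin's x) by 14 mm (pin's y), from 76 to 118 mm above the tip; grip it across its 14 mm thickness.
- park: Fixed grey plastic block 60 x 60 mm, 76 mm high, with an upright round hole 23 mm wide right through, in which the pin stands with its collar resting on the block's top. Origin under its centre on the bench. It may be on either side of the chute.
- tape: Bystander: roll of packing tape lying flat, 104 mm across, 48 mm high, open core; origin at the centre of its underside.
- mug: Bystander: blue mug 80 mm across, 90 mm high; origin at the centre of its underside.
- carton: Bystander: small closed cardboard carton 140 x 100 x 70 mm high; origin at the centre of its underside.
There are look-alikes about, which are no part of the job. There is more than one size of the pin; the one meant has the size given above.

How it is judged:
By the outcome, as a careful person would: the job done as asked, in the order asked, and still so for the second after the job is handed in, with the robot touching nothing.
It also fails if it takes over 72 s, if anything falls off the work surface, if the arm or the gripper's body presses on something with over 40 N, if the wrist force passes 120 N, or if a joint passes its speed limit or range.

ROBOT

A 7-joint arm with a two-finger parallel gripper is mounted at the origin on the work surface. World frame = base frame: x ahead of the robot, y to its left, z up, the work surface at z = 0. Lengths are in m, angles in rad, forces in N, time in s.
With the tool pointing down it reaches from about 0.4 to 0.85 m from the base axis. Payload 10.4 kg.
Tool frame: the origin (TCP) lies midway between the tips of the shut fingers; the grasp point (between the pads) lies manip.pinch_z behind it (manip.pinch_z is the distance from the TCP to the grasp point, in m); z points along the fingers, y is the direction in which the jaws open and shut (so a half turn about z gives the same grasp; the last joint's range is limited). The gripper opens to 85 mm and grips with 20 to 120 N. Pads are 22 mm wide; open, the fingers measure 114 mm over their backs; the gripper's body (76 mm by 85 mm) begins 54 mm behind the grasp point. The pads swing forward as they close: fully open they stand 13 mm farther back than shut.
Start: joints at [-1.202, 0.332, -0.065, 1.46, 0.022, 1.35, -0.088], TCP at [0.239, 0.578, 0.231] pointing down, gripper open.
Joint ranges: [-2.6, 2.6], [-0.5, 2.12], [-1.47, 1.34], [0.16, 2.42], [-1.27, 4.41], [0.06, 2.06], [-2.6, 2.6]. Speed limits (rad/s): [2.22, 2.22, 2.79, 2.79, 3.14, 3.14, 3.14].

INTERFACE

Orientations are given as a unit quaternion [x, y, z, w].
In Python, from workcell import manip gives the robot as it stands.
- The arm moves only by the shell command python3 -m handwheel 'ROWS' [FORCE]. ROWS is JSON, a list that holds one entry, the list of rows, each a list of 7 numbers: the shift along the tool's x, y, z in m, then the turn, a rotation vector about the tool's x, y, z in rad, then the finger opening in m, from 0 to 0.0854. In form: [[[tx, ty, tz, ax, ay, az, claw], ...]]. A call has 1 to 8 rows; each row is the pose to reach, as a shift and turn from the pose commanded when the call began, along the tool's axes at that moment; what a row does not reach only later rows make up. A row lasts 1/8 s, in which the tool goes at most 62.5 mm and 10.7 degrees, less where a joint would pass 70% of its speed; a pose out of reach is approached as far as the arm can. A call with a gripper value outside its range is refused whole. The fingers move at their own pace and stop on an object; FORCE is the grip in N (left out, the last holds). Time passes only in rows, so rows that repeat a pose let the fingers close. It gives the time, the measured TCP pose, the force and the opening at its end, in the units of the state.
- manip.get_obs(): the state, without advancing time (a new reading comes with each control period).
- manip.camera(name): name is "scene" or "top" or "wrist"; returns the picture (480x640x3 uint8, blue, green, red); there is no depth.
- manip.calibration(name): a dict with "fx", "fy", "cx", "cy" (pixels), "view" (4x4, takes a point from world to camera coordinates); the wrist camera has in their place "tool_from_camera" (4x4, takes a point from camera to tool coordinates, whose origin is the TCP and whose axes are the flange's). Camera axes: x right, y up, looking along -z (the intrinsics and any distortion apply to the point x, -y, -z); pixel columns grow to the right and rows downward; lengths in m; the calibration is good to about 2 mm. A picture is of the moment at which its call begins: read the wrist's pose just before it. calibration takes no time and is no camera call.
- manip.hand_in(): hands the job in, once; it reports no verdict.
The state is a dict: "clock": time; "joint_pos": joint angles; "joint_velocities": joint speeds; "tau": joint torques, N m; "position": TCP position; "ee_rot": TCP orientation; "ft_force": force on the tool from outside, world axes, zero at the start; "torque": the same for the moment, N m; "grip_width": opening from 0.0 (shut) to 1.0 (fully open).
Only numpy, scipy, OpenCV 4.12 (cv2) and the standard library are available. Lean on these libraries where they do the work, as an engineer would, in place of code of your own. Each camera call takes 0.05 s, during which the arm holds its last target.

## Working session

There is one attempt and no reset: what is moved stays moved. The work goes in short steps, Python scripts to look and compute and a shell command to move; the robot and the scene stay as the last step left them, time stands still between calls to the robot, and variables do not carry over. Pictures are saved under pics/ and viewed, and the job is handed in when it is done.

```bash
ls; mkdir -p pics; python3 - <<'E'
from workcell import manip
import cv2
o=manip.get_obs()
for k,v in o.items(): print(k,v)
print(manip.pinch_z)
for n in ("scene","top","wrist"):
    cv2.imwrite(f"pics/{n}0.png",manip.camera(n)); print(n,manip.calibration(n))
E
```

```text
pics
clock 0.0
joint_pos [-1.20163276  0.33287551 -0.0647025   1.46094858  0.02158665  1.34990697
 -0.08852028]
joint_velocities [-4.10405293e-04 -6.11943060e-07 -4.51259985e-04 -1.11600524e-03
  1.69915243e-04 -1.42142178e-04  3.84790093e-04]
tau [-1.76038493e-04 -6.25430489e+01  4.91090294e-02 -3.91616464e+01
  1.62801793e-02  9.73512128e-03  1.13890380e-05]
position [0.23849089 0.57729499 0.2305102 ]
ee_rot [ 1.94631344e-01  9.80876200e-01 -7.12681985e-04 -1.13976277e-04]
ft_force [ 0.20296195 -0.66276893 -0.46514366]
torque [-0.0062084  -0.04439863 -0.00044796]
grip_width 1.000160155311646
0.0187
scene {'fx': 590.9269045891779, 'fy': 590.9269045891779, 'cx': 322.04050134687446, 'cy': 242.52006511581337, 'view': array([[-0.58299647,  0.81246927,  0.00296764,  0.31433253],
       [-0.66623609, -0.4801494 ,  0.57060147,  0.30332127],
       [ 0.46502107,  0.33068149,  0.82122175, -1.63247616],
       [ 0.        ,  0.        ,  0.        ,  1.        ]])}
top {'fx': 447.1401234067354, 'fy': 447.1401234067354, 'cx': 324.0956364705427, 'cy': 236.82840166417773, 'view': array([[ 1.74947355e-02, -9.99844250e-01,  2.32575034e-03,
        -1.39128497e-02],
       [ 9.89983941e-01,  1.76480298e-02,  1.40072637e-01,
        -5.37104100e-01],
       [-1.40091865e-01, -1.48078239e-04,  9.90138499e-01,
        -1.31135848e+00],
       [ 0.00000000e+00,  0.00000000e+00,  0.00000000e+00,
         1.00000000e+00]])}
wrist {'fx': 367.2805302857581, 'fy': 367.2805302857581, 'cx': 312.72726024850414, 'cy': 236.2445713798885, 'tool_from_camera': array([[ 4.69235475e-04,  9.45999652e-01,  3.24167299e-01,
         8.36692304e-02],
       [ 9.99999880e-01, -3.99178695e-04, -2.82608742e-04,
        -5.85665257e-04],
       [-1.37947093e-04,  3.24167392e-01, -9.45999727e-01,
        -1.42260858e-01],
       [ 0.00000000e+00,  0.00000000e+00,  0.00000000e+00,
         1.00000000e+00]])}
```

View pics/scene0.png

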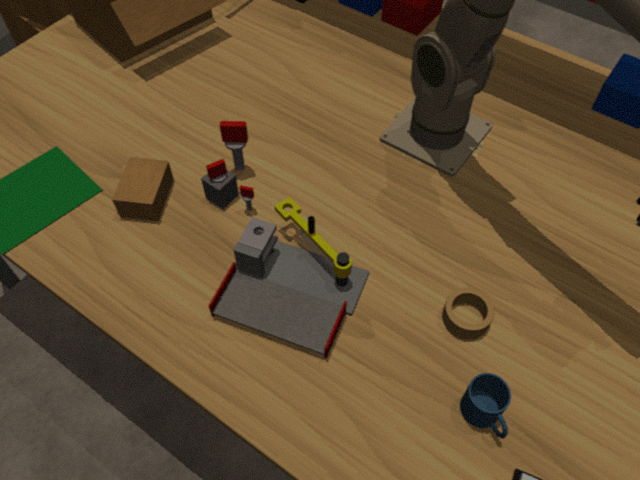

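View pics/top0.png

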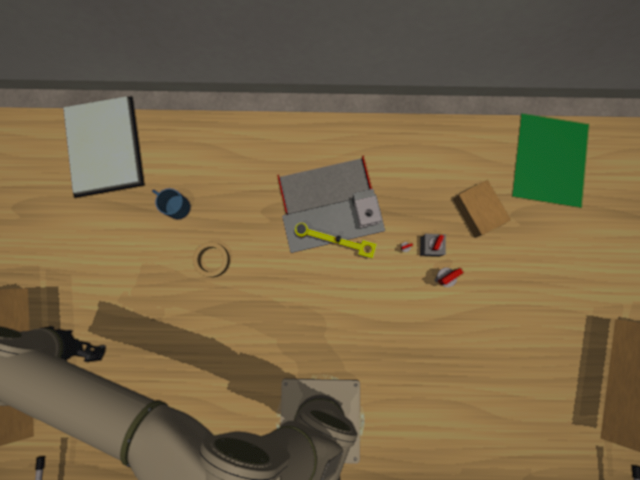

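View pics/wrist0.png

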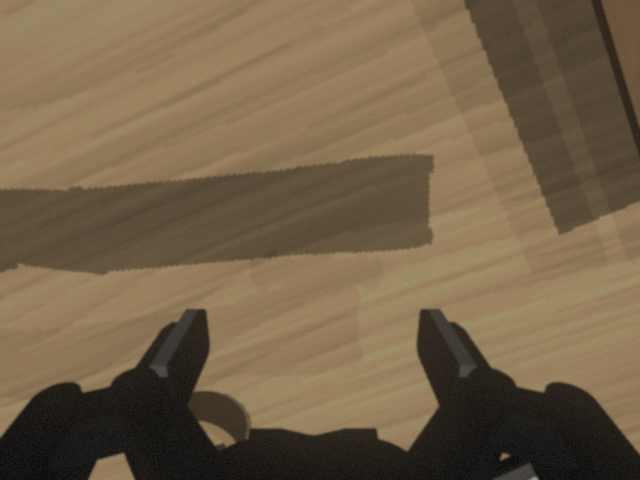

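```bash
cat > h.py <<'E'
import numpy as np,cv2
from workcell import manip
from scipy.spatial.transform import Rotation as R
def cam(n,pose=None):
    c=manip.calibration(n)
    if n=="wrist":
        T=np.eye(4); T[:3,:3]=R.from_quat(pose[1]).as_matrix(); T[:3,3]=pose[0]
        V=np.linalg.inv(T@c["tool_from_camera"])
    else: V=c["view"]
    return c,V
def ray(cv,px):
    c,V=cv; d=np.array([(px[0]-c["cx"])/c["fx"],-(px[1]-c["cy"])/c["fy"],-1.])
    W=np.linalg.inv(V); d=W[:3,:3]@d; return W[:3,3],d/np.linalg.norm(d)
def atz(cv,px,z):
    o,d=ray(cv,px); return o+d*(z-o[2])/d[2]
def tri(rs):
    A=0;b=0
    for o,d in rs:
        P=np.eye(3)-np.outer(d,d);A=A+P;b=b+P@o
    p=np.linalg.solve(A,b); return p,[np.linalg.norm((np.eye(3)-np.outer(d,d))@(p-o)) for o,d in rs]
def proj(cv,p):
    c,V=cv; q=V[:3,:3]@np.asarray(p,float)+V[:3,3]
    return np.array([c["cx"]+c["fx"]*q[0]/-q[2], c["cy"]-c["fy"]*q[1]/-q[2]])
def crop(src,dst,x0,y0,w,h,k):
    im=cv2.imread(src)[y0:y0+h,x0:x0+w]
    cv2.imwrite(dst,cv2.resize(im,None,fx=k,fy=k,interpolation=cv2.INTER_CUBIC))
E
python3 - <<'E'
from h import *
crop("pics/top0.png","pics/topc.png",270,150,200,150,4)
crop("pics/scene0.png","pics/scenec.png",190,110,200,150,4)
E
```

```text
(no output)
```

View pics/topc.png

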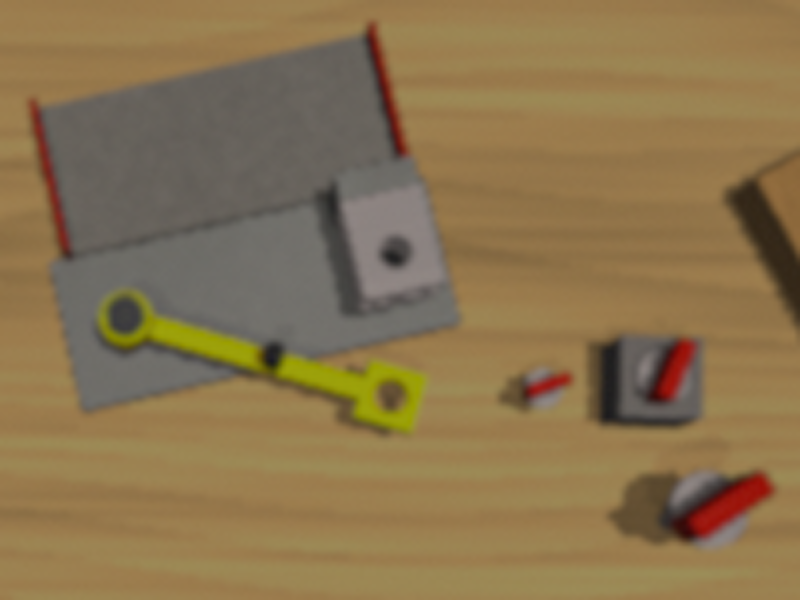

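View pics/scenec.png

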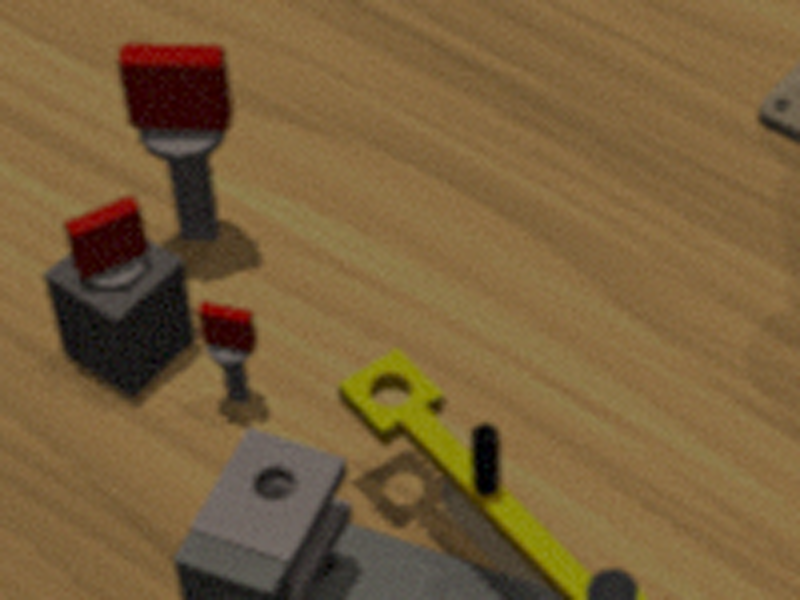

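```bash
python3 - <<'E'
from h import *
t=cam("top");s=cam("scene")
T=lambda x,y:(270+x/4-.375,150+y/4-.375)
S=lambda x,y:(190+x/4-.375,110+y/4-.375)
for n,a,b,z in [("fork",T(396,250),S(277,483),.106),("eye",T(392,395),S(391,388),.086),("handle",T(273,350),S(485,430),.136),("hinge",T(125,312),S(612,580),.1),("pin",T(676,369),S(102,217),.124)]:
    p,e=tri([ray(t,a),ray(s,b)]); print(n,p.round(4),np.round(e,4),atz(t,a,z)[:2].round(4),atz(s,b,z)[:2].round(4))
E
```

```text
fork [ 0.6007 -0.1302  0.1079] [0.0016 0.0016] [ 0.6019 -0.1317] [ 0.5991 -0.1297]
eye [ 0.4982 -0.1301  0.087 ] [0.0011 0.0011] [ 0.4989 -0.1312] [ 0.4971 -0.1296]
handle [ 0.5226 -0.0427  0.1398] [0.0002 0.0002] [ 0.5232 -0.043 ] [ 0.5202 -0.0442]
hinge [0.551  0.062  0.1188] [0. 0.] [0.5541 0.063 ] [0.5404 0.0554]
pin [ 0.5168 -0.3282  0.1222] [0.0001 0.0001] [ 0.5165 -0.3276] [ 0.5179 -0.327 ]
```

```bash
python3 -m handwheel '[[[-0.062,-0.058,0,0,0,0.15,0.0854],[-0.124,-0.116,0,0,0,0.3,0.0854],[-0.18,-0.17,0,0,0,0.45,0.0854],[-0.235,-0.22,0,0,0,0.6,0.0854],[-0.29,-0.27,0,0,0,0.75,0.0854],[-0.345,-0.32,0,0,0,0.9,0.0854],[-0.4,-0.37,0,0,0,1.04,0.0854],[-0.45,-0.42,0,0,0,1.178,0.0854]]]'
```

```text
clock: 1.15
position: [0.4473, 0.1212, 0.2314]
ee_rot: [0.708, 0.706, 0.0, -0.0]
ft_force: [0.9, -0.3, 0.8]
grip_width: 1.0
```

```bash
python3 -m handwheel '[[[0,0,0,0,0,0,0.0854],[0,0,0,0,0,0,0.0854]]]'
```

```text
clock: 1.4
position: [0.4466, 0.1235, 0.2312]
ee_rot: [0.707, 0.708, -0.0, -0.0]
ft_force: [-0.8, 0.1, -0.1]
grip_width: 1.0
```

```bash
python3 -m handwheel '[[[-0.05,0.025,0,0,0,0,0.0854],[-0.1,0.05,0,0,0,0,0.0854],[-0.15,0.07,0,0,0,0,0.0854],[-0.166,0.075,0,0,0,0,0.0854],[-0.166,0.075,0,0,0,0,0.0854]]]'
python3 - <<'E'
from h import *
o=manip.get_obs(); print(o["position"],o["ee_rot"])
cv2.imwrite("pics/w1.png",manip.camera("wrist"))
E
```

```text
clock: 2.02
position: [0.5221, -0.0424, 0.231]
ee_rot: [0.707, 0.708, -0.0, -0.0]
ft_force: [-0.4, 1.2, -0.0]
grip_width: 1.002
[ 0.52212538 -0.04237193  0.23095142] [ 7.06613803e-01  7.07599327e-01 -3.12694811e-04 -1.68492575e-04]
```

View pics/w1.png

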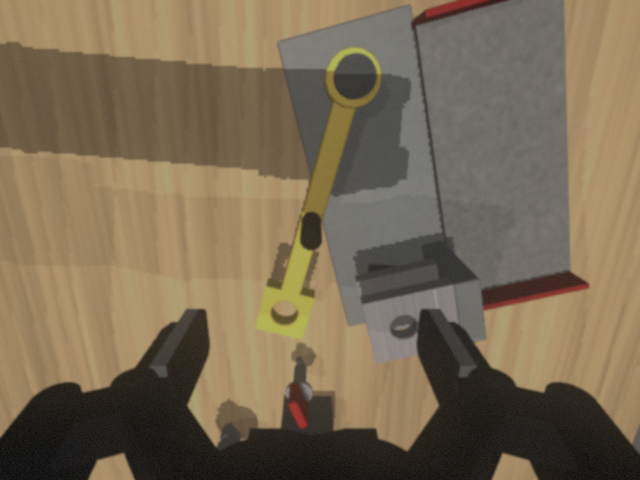

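```bash
python3 - <<'E'
from h import *
crop("pics/w1.png","pics/w1c.png",240,180,200,150,4)
w=cam("wrist",([0.52212538,-0.04237193,0.23095142],[.706613803,.707599327,-3.127e-4,-1.685e-4]))
for n,px,z in [("handle",(311,241),.136),("eye",(285,312),.086),("fork",(403,325),.106),("hinge",(354,75),.115)]:
    print(n,atz(w,px,z).round(4))
# base plate edge directions (z=.012): from image corners
a=atz(w,(278,43),.012);b=atz(w,(410,6),.012);c=atz(w,(415,20),.012);d=atz(w,(452,240),.012)
print(np.arctan2((b-a)[1],(b-a)[0]),np.arctan2(*(d-c)[[0,1]]*[1,-1]))
E
```

```text
handle [ 0.5206 -0.044   0.136 ]
eye [ 0.4973 -0.129   0.086 ]
fork [ 0.5976 -0.1294  0.106 ]
hinge [0.5483 0.0624 0.115 ]
0.24584067004775403 0.27624129271508385
```

View pics/w1c.png

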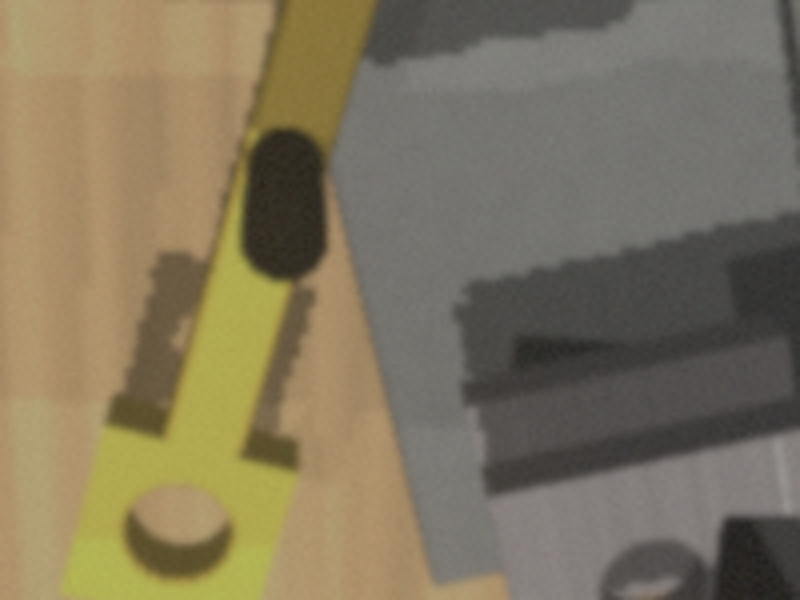

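```bash
python3 -m handwheel '[[[-0.001,-0.001,0.05,0,0,0,0.0854],[-0.001,-0.001,0.1,0,0,0,0.0854],[-0.001,-0.001,0.133,0,0,0,0.0854],[-0.001,-0.001,0.133,0,0,0,0.02],[-0.001,-0.001,0.133,0,0,0,0.008],[-0.001,-0.001,0.133,0,0,0,0.008],[-0.001,-0.001,0.133,0,0,0,0.008],[-0.001,-0.001,0.133,0,0,0,0.008]]]' 25
```

```text
clock: 3.08
position: [0.522, -0.0436, 0.0994]
ee_rot: [0.707, 0.707, 0.001, 0.0]
ft_force: [-1.1, 1.4, 6.8]
grip_width: 0.178
```

```bash
python3 -m handwheel '[[[-0.0015,0.007,0,0,0,0,0.008],[-0.003,0.0136,0,0,0,0,0.008],[-0.0035,0.0205,0,0,0,0,0.008],[-0.004,0.0275,0,0,0,0,0.008],[-0.003,0.0414,0,0,0,0,0.008],[-0.0005,0.055,0,0,0,0,0.008],[-0.0005,0.055,0,0,0,0,0.008]]]'
python3 - <<'E'
from h import *
o=manip.get_obs(); print(o["position"],o["ee_rot"])
cv2.imwrite("pics/w2.png",manip.camera("wrist"))
E
```

```text
clock: 3.95
position: [0.5775, -0.0449, 0.0992]
ee_rot: [0.707, 0.707, 0.001, 0.001]
ft_force: [1.2, -2.8, 5.5]
grip_width: 0.181
[ 0.57745733 -0.04489326  0.09918693] [7.06882785e-01 7.07329618e-01 5.33016327e-04 1.12040482e-03]
```

View pics/w2.png

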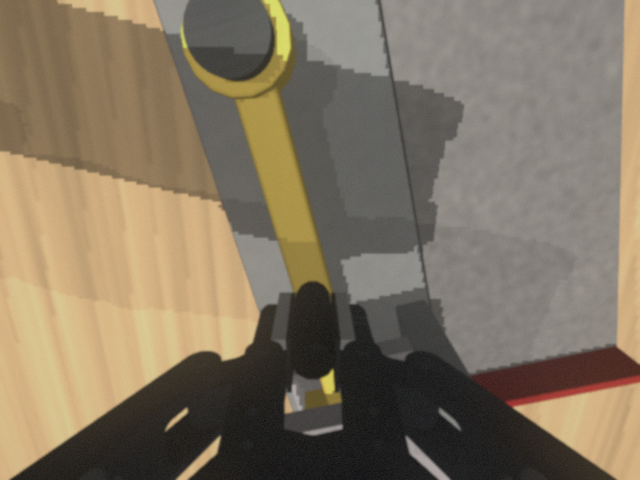

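```bash
python3 -m handwheel '[[[0,0,0,0,0,0,0.03],[0,0,0,0,0,0,0.04],[0,0,0,0,0,0,0.04],[0,0,-0.05,0,0,0,0.04],[0,0,-0.11,0,0,0,0.04],[-0.06,0.01,-0.15,0,0,0,0.08],[-0.12,0.02,-0.15,0,0,0,0.0854],[-0.169,0.0205,-0.15,0,0,0,0.0854]]]'
python3 -m handwheel '[[[0,0,0,0,0,0,0.0854],[0,0,0,0,0,0,0.0854]]]'
python3 - <<'E'
from h import *
o=manip.get_obs(); print(o["position"],o["ee_rot"])
cv2.imwrite("pics/w3.png",manip.camera("wrist"))
E
```

```text
clock: 5.0
position: [0.5972, -0.2149, 0.2491]
ee_rot: [0.706, 0.708, 0.0, 0.001]
ft_force: [0.7, -0.0, -0.5]
grip_width: 1.002
clock: 5.25
position: [0.5967, -0.2129, 0.2479]
ee_rot: [0.707, 0.707, 0.0, -0.0]
ft_force: [0.1, 0.6, 0.6]
grip_width: 0.998
[ 0.59669839 -0.21289664  0.24792314] [ 7.06804159e-01  7.07409164e-01  5.15196850e-05 -3.90245159e-04]
```

View pics/w3.png

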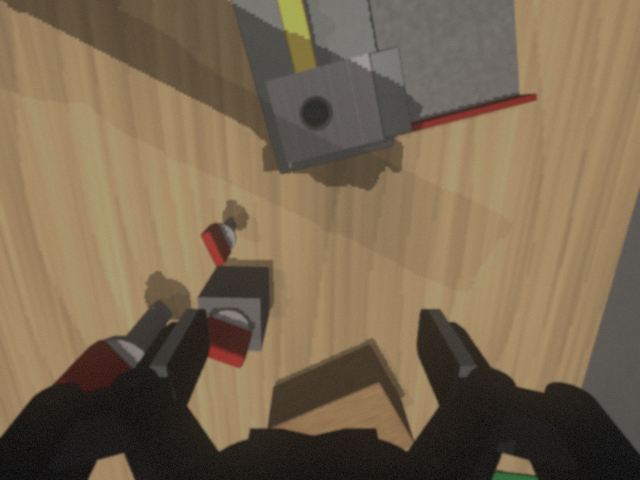

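```bash
python3 - <<'E'
from h import *
im=cv2.imread("pics/w3.png")[80:140,276:356]
im=np.clip(im.astype(float)*2.0,0,255).astype(np.uint8)
cv2.imwrite("pics/w3c.png",cv2.resize(im,None,fx=10,fy=10,interpolation=cv2.INTER_CUBIC))
crop("pics/w3.png","pics/w3p.png",180,190,120,190,3)
E
```

```text
(no output)
```

View pics/w3c.png

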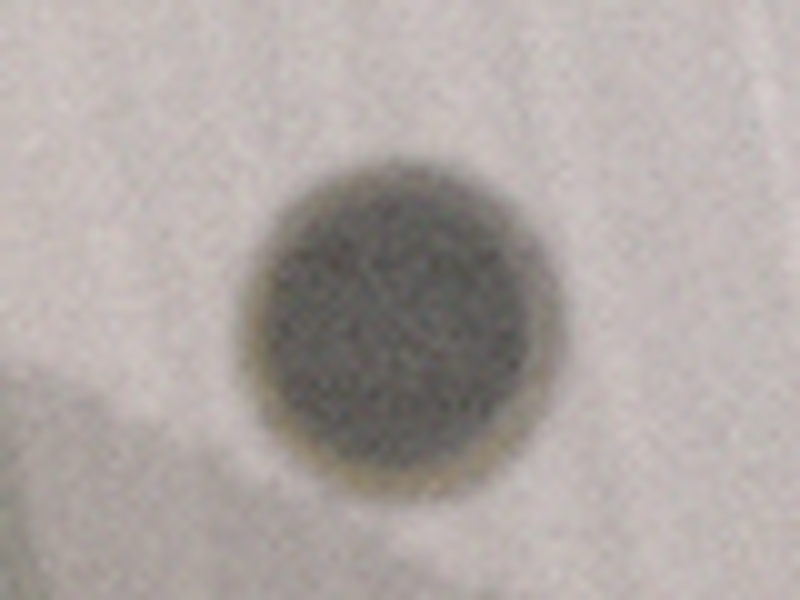

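View pics/w3p.png

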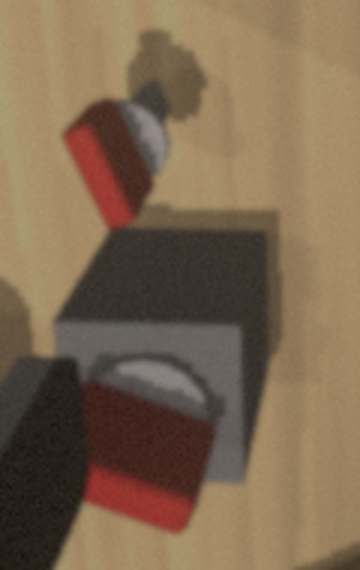

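```bash
python3 - <<'E'
from h import *
w=cam("wrist",([0.59669839,-0.21289664,0.24792314],[.706804159,.707409164,5.15e-5,-3.9e-4]))
print("fork",atz(w,(315.95,112.75),.106))
for z in(.122,.124): print("pintop",atz(w,(226,356),z))
f=lambda x,y:(180+x/3-.33,190+y/3-.33)
a,b=atz(w,f(88,468),.124),atz(w,f(197,500),.124); print(np.degrees(np.arctan2(*(a-b)[[1,0]])),np.linalg.norm(a-b))
a,b=atz(w,f(85,500),.124),atz(w,f(183,532),.124); print(np.degrees(np.arctan2(*(a-b)[[1,0]])),np.linalg.norm(a-b))
# collar: centre on z=.082
print("collar", atz(w,f(160,418),.082))
print("block top corners", [atz(w,f(*p),.076).round(4) for p in((57,322),(243,322),(243,480))])
E
```

```text
fork [ 0.59862731 -0.13134075  0.106     ]
pintop [ 0.5211763  -0.33172083  0.122     ]
pintop [ 0.5217378  -0.33021566  0.124     ]
160.4744863405228 0.032233143027873404
158.1594604013127 0.029629535709223435
collar [ 0.51909127 -0.33062086  0.082     ]
block top corners [array([ 0.4871, -0.2991,  0.076 ]), array([ 0.5466, -0.299 ,  0.076 ]), array([ 0.5439, -0.3587,  0.076 ])]
```

```bash
python3 - <<'E'
from h import *
t=cam("top");s=cam("scene")
T=lambda x,y:(270+x/4-.375,150+y/4-.375)
S=lambda x,y:(190+x/4-.375,110+y/4-.375)
for n,a,b in [("bigtop",T(733,503),S(172,50)),("smalltop",T(548,384),S(230,308))]:
    p,e=tri([ray(t,a),ray(s,b)]); print(n,p.round(4),np.round(e,4))
# big ends
for z in (.165,): print([atz(t,T(*q),z).round(4) for q in ((685,528),(772,482))])
w=cam("wrist",([0.59669839,-0.21289664,0.24792314],[.706804159,.707409164,5.15e-5,-3.9e-4]))
f=lambda x,y:(180+x/3-.33,190+y/3-.33)
e=atz(w,f(190,516),.124); print(e+.023*np.array([np.cos(np.radians(159)),np.sin(np.radians(159)),0]))
E
```

```text
bigtop [ 0.4195 -0.3517  0.1683] [0.0013 0.0013]
smalltop [ 0.5079 -0.2427  0.0901] [0.0009 0.0009]
[array([ 0.403 , -0.3211,  0.165 ]), array([ 0.435 , -0.3805,  0.165 ])]
[ 0.51458162 -0.32779794  0.124     ]
```

```bash
python3 -m handwheel '[[[-0.02,-0.014,0,0,0,0.18,0.06],[-0.04,-0.028,0,0,0,0.36,0.06],[-0.06,-0.042,0,0,0,0.54,0.06],[-0.08,-0.056,0,0,0,0.72,0.06],[-0.1,-0.07,0,0,0,0.9,0.06],[-0.115,-0.08,0,0,0,1.08,0.06],[-0.115,-0.08,0,0,0,1.26,0.06],[-0.115,-0.08,0,0,0,1.44,0.06]]]'
python3 -c "
from workcell import manip
from scipy.spatial.transform import Rotation as R
import numpy as np
o=manip.get_obs();print(o['position'],o['joint_pos'],np.degrees(np.arctan2(*R.from_quat(o['ee_rot']).as_matrix()[[1,0],1])))"
```

```text
clock: 6.3
position: [0.5175, -0.3267, 0.2482]
ee_rot: [0.998, 0.064, 0.0, -0.001]
ft_force: [0.5, 0.2, -0.7]
grip_width: 0.707
[ 0.51754943 -0.32671492  0.24816685] [-0.24443318  0.41925542  0.98492015  1.51383108 -0.35273457  1.39772697
 -0.68108738] -82.65580173547657
```

```bash
python3 -m handwheel '[[[0,0,0,0,0,0.18,0.06],[0,0,0,0,0,0.36,0.06],[0,0,0,0,0,0.495,0.06],[0,0,0,0,0,0.495,0.06]]]'
python3 - <<'E'
from h import *
o=manip.get_obs(); print(o["position"],o["ee_rot"],np.degrees(np.arctan2(*R.from_quat(o['ee_rot']).as_matrix()[[1,0],1])))
cv2.imwrite("pics/w4.png",manip.camera("wrist"))
E
```

```text
clock: 6.8
position: [0.5177, -0.3267, 0.248]
ee_rot: [0.984, -0.179, -0.0, -0.0]
ft_force: [0.1, -0.0, 0.6]
grip_width: 0.702
[ 0.51765875 -0.32669699  0.24798864] [ 9.83858264e-01 -1.78949093e-01 -1.60330468e-04 -3.36029877e-04] -110.61711587038795
```

View pics/w4.png

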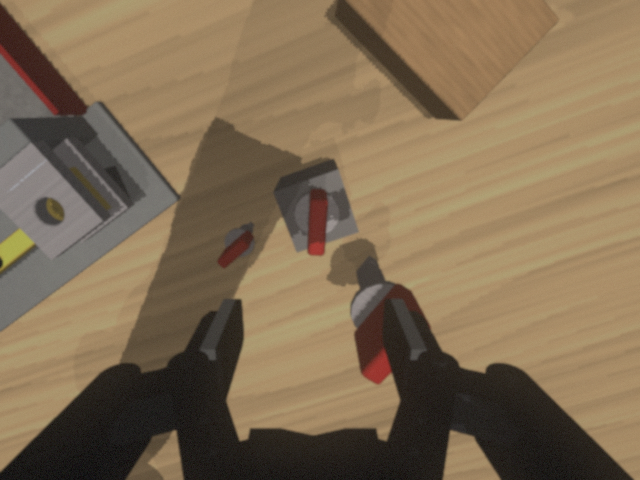

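```bash
python3 - <<'E'
from h import *
crop("pics/w4.png","pics/w4c.png",260,150,110,120,5)
w=cam("wrist",([0.51765875,-0.32669699,0.24798864],[.983858264,-.178949093,-1.6e-4,-3.36e-4]))
for z in (.124,.082): print(proj(w,[.51765875,-.32669699,z]))
E
```

```text
[312.05366854 226.48118906]
[312.1741475 211.9519501]
```

View pics/w4c.png

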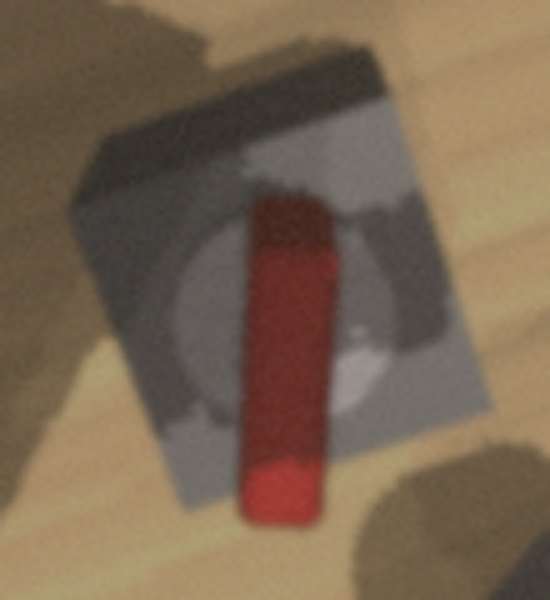

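```bash
python3 -m handwheel '[[[0,0.0035,0.05,0,0,0.03,0.05],[0,0.0035,0.1,0,0,0.03,0.05],[0,0.0035,0.14,0,0,0.03,0.05],[0,0.0035,0.157,0,0,0.03,0.05],[0,0.0035,0.157,0,0,0.03,0.02],[0,0.0035,0.157,0,0,0.03,0.005],[0,0.0035,0.157,0,0,0.03,0.005],[0,0.0035,0.157,0,0,0.03,0.005]]]' 60
python3 - <<'E'
from h import *
o=manip.get_obs(); print(o["position"],o["ee_rot"],o["ft_force"],o["torque"],o["grip_width"])
cv2.imwrite("pics/w5.png",manip.camera("wrist"))
E
```

```text
clock: 7.85
position: [0.5166, -0.3318, 0.093]
ee_rot: [0.981, -0.195, 0.001, -0.0]
ft_force: [-0.5, 2.4, 7.4]
grip_width: 0.152
[ 0.51662441 -0.33181649  0.09299475] [ 9.80799328e-01 -1.95015649e-01  1.25369217e-03 -5.96041709e-05] [-0.53187101  2.41794915  7.40907011] [0.48434215 0.13424521 0.02244308] 0.1520271317617996
```

View pics/w5.png

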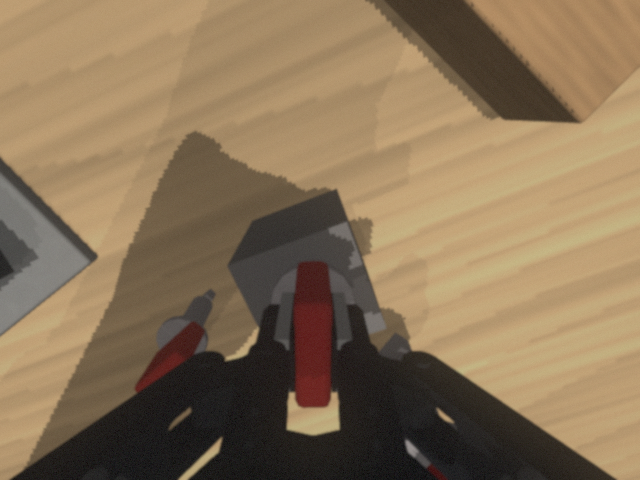

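```bash
python3 -m handwheel '[[[0,0,-0.03,0,0,0,0.005],[0,0,-0.06,0,0,0,0.005],[0,0,-0.1,0,0,0,0.005],[0,0,-0.13,0,0,0,0.005],[0,-0.05,-0.13,0,0,0,0.005],[0,-0.1,-0.13,0,0,0,0.005],[0,-0.15,-0.13,0,0,0,0.005],[-0.001,-0.19,-0.13,0,0,0,0.005]]]'
python3 -m handwheel '[[[0,-0.0267,0,0,0,0,0.005],[0,-0.0267,0,0,0,0,0.005],[0,-0.0267,0,0,0,0,0.005]]]'
python3 - <<'E'
from h import *
o=manip.get_obs(); print(o["position"],o["ee_rot"],o["ft_force"],o["joint_pos"],o["grip_width"])
for n in("wrist","scene","top"): cv2.imwrite(f"pics/{n[0]}6.png",manip.camera(n))
E
```

```text
clock: 8.9
position: [0.5883, -0.1535, 0.2218]
ee_rot: [0.981, -0.195, 0.0, -0.0]
ft_force: [0.7, -0.5, -1.2]
grip_width: 0.156
clock: 9.28
position: [0.5974, -0.132, 0.2217]
ee_rot: [0.981, -0.196, 0.0, 0.0]
ft_force: [0.3, -0.5, -1.4]
grip_width: 0.157
[ 0.59735561 -0.13203949  0.22167788] [ 9.80651639e-01 -1.95760800e-01  2.01022178e-04  1.78769330e-04] [ 0.25842073 -0.46739324 -1.38342508] [-0.64806901  0.48292686  1.08248436  1.55605023 -0.43208212  1.36408127
 -1.48826097] 0.15684955411866575
```

View pics/w6.png

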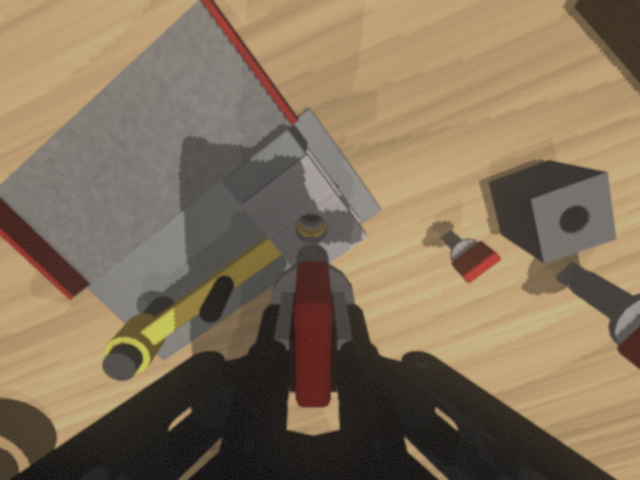

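View pics/s6.png

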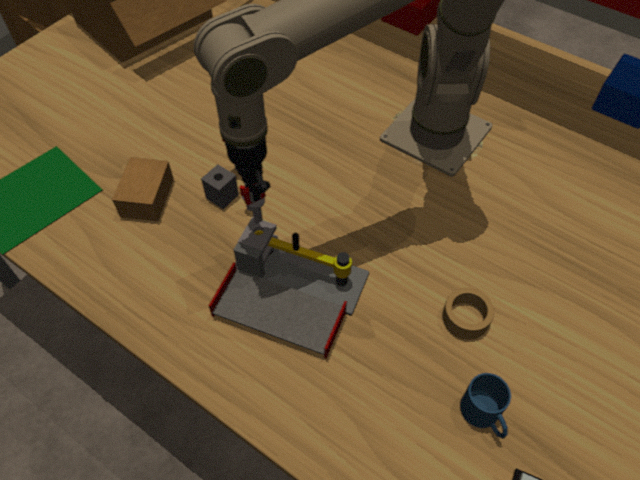

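```bash
python3 - <<'E'
from h import *
crop("pics/w6.png","pics/w6c.png",260,195,110,120,5)
w=cam("wrist",([0.59735561,-0.13203949,0.22167788],[.98065164,-.1957608,2.0e-4,1.79e-4]))
p=[.59735561,-.13203949]
for z in (.134,.149,.106): print(z,proj(w,p+[z]))
Rz=R.from_quat([.98065164,-.1957608,2.0e-4,1.79e-4]).as_matrix()
for px in ((312,227),): 
    q=atz(w,px,.106); print(q, Rz.T@(q-np.array(p+[.106])))
E
```

```text
0.134 [311.79886796 242.98406183]
0.149 [311.74497226 251.15451146]
0.106 [311.88438244 230.02028601]
[ 0.59948077 -0.13301605  0.106     ] [2.33722085e-03 8.57643449e-05 1.10399176e-06]
```

View pics/w6c.png

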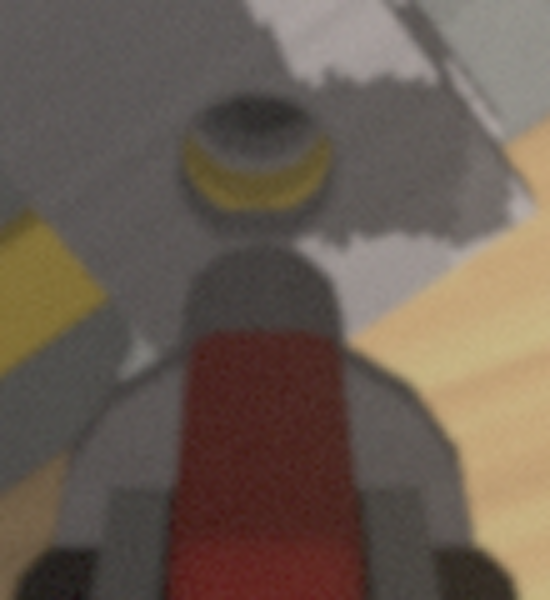

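```bash
python3 - <<'E'
from h import *
q=[.98065164,-.1957608,2.0e-4,1.79e-4]
p=np.array([0.59735561,-0.13203949,0.22167788])
w=cam("wrist",(p,q)); Rz=R.from_quat(q).as_matrix()
for dx in (-.002,0,.002):
  for h in (.019,):
    print(dx,h, proj(w,p+Rz@np.array([dx+.010,0,.087-h])), proj(w,p+Rz@np.array([dx+.0,.010,.087-h])),"handle far bottom edge",proj(w,p+Rz@np.array([dx+.023,0,.087-.118])))
qq=atz(w,(311,227.8),.106); print(qq,Rz.T@(qq-p))
E
```

```text
-0.002 0.019 [311.75177277 241.63368333] [327.9594367  256.88667863] handle far bottom edge [310.96998864 303.93895419]
0 0.019 [311.75047321 238.53130536] [328.00474634 253.87274048] handle far bottom edge [310.96360557 298.73095397]
0.002 0.019 [311.74916605 235.41077817] [328.05031722 250.84142466] handle far bottom edge [310.95715576 293.46850099]
[ 0.59919296 -0.13209834  0.106     ] [ 0.00166564 -0.00068266  0.11567848]
```

```bash
python3 -m handwheel '[[[0.0037,-0.001,0.015,0,0,0,0.005],[0.0037,-0.001,0.025,0,0,0,0.005],[0.0037,-0.001,0.035,0,0,0,0.005],[0.0037,-0.001,0.04,0,0,0,0.005],[0.0037,-0.001,0.045,0,0,0,0.005]]]'
```

```text
clock: 10.05
position: [0.6016, -0.1315, 0.176]
ee_rot: [0.981, -0.195, 0.0, -0.0]
ft_force: [-0.6, -0.3, -2.3]
grip_width: 0.151
```

```bash
python3 -m handwheel '[[[0,0,0.005,0,0,0,0.005],[0,0,0.01,0,0,0,0.005],[0,0,0.014,0,0,0,0.005]]]'; python3 -m handwheel '[[[0,0,0.003,0,0,0,0.005],[0,0,0.006,0,0,0,0.005],[0,0,0.009,0,0,0,0.005]]]'
```

```text
clock: 10.42
position: [0.6015, -0.1315, 0.162]
ee_rot: [0.981, -0.195, 0.0, -0.0]
ft_force: [-0.5, 0.4, -1.9]
grip_width: 0.151
clock: 10.8
position: [0.6016, -0.1315, 0.1532]
ee_rot: [0.981, -0.195, 0.0, -0.0]
ft_force: [-0.4, 0.3, -2.3]
grip_width: 0.152
```

```bash
python3 -m handwheel '[[[0,0,0.004,0,0,0,0.005],[0,0,0.008,0,0,0,0.005],[0,0,0.012,0,0,0,0.005]]]'; python3 -m handwheel '[[[0,0,0.003,0,0,0,0.005],[0,0,0.005,0,0,0,0.005],[0,0,0.006,0,0,0,0.005]]]'
```

```text
clock: 11.18
position: [0.6015, -0.1315, 0.141]
ee_rot: [0.981, -0.195, -0.0, -0.0]
ft_force: [-0.9, 0.3, -2.0]
grip_width: 0.152
clock: 11.55
position: [0.6017, -0.1317, 0.1355]
ee_rot: [0.981, -0.195, 0.0, 0.0]
ft_force: [1.3, -0.6, -1.4]
grip_width: 0.155
```

```bash
python3 -m handwheel '[[[0,0,0.002,0,0,0,0.005],[0,0,0.004,0,0,0,0.005],[0,0,0.004,0,0,0,0.005]]]'
```

```text
clock: 11.92
position: [0.6021, -0.1321, 0.1325]
ee_rot: [0.981, -0.195, 0.001, 0.0]
ft_force: [-1.7, -1.5, 9.1]
grip_width: 0.15
```

```bash
python3 -m handwheel '[[[0,0,0.002,0,0,0.0,0.005],[0,0,0.002,0,0,0.08,0.005],[0,0,0.002,0,0,0.16,0.005],[0,0,0.002,0,0,0.24,0.005],[0,0,0.002,0,0,0.32,0.005],[0,0,0.002,0,0,0.4,0.005],[0,0,0.002,0,0,0.45,0.005]]]' 80
```

```text
clock: 12.8
position: [0.6014, -0.1327, 0.13]
ee_rot: [0.912, -0.409, 0.0, 0.001]
ft_force: [-4.0, -3.9, 7.3]
grip_width: 0.148
```

```bash
python3 -m handwheel '[[[0,0,0.003,0,0,0.0,0.005],[0,0,0.003,0,0,0.0,0.005]]]'; python3 - <<'E'
from h import *
o=manip.get_obs(); print(o["position"],o["ft_force"],o["torque"])
for n in("wrist","scene"): cv2.imwrite(f"pics/{n[0]}7.png",manip.camera(n))
crop("pics/s7.png","pics/s7c.png",220,170,80,80,7)
E
```

```text
clock: 13.05
position: [0.6019, -0.1335, 0.1297]
ee_rot: [0.913, -0.409, 0.001, 0.0]
ft_force: [-10.4, -0.6, 31.2]
grip_width: 0.154
[ 0.60185352 -0.13345343  0.12968403] [-10.44253482  -0.59871274  31.18074454] [-0.23689154  3.3009334   1.40212827]
```

View pics/s7c.png

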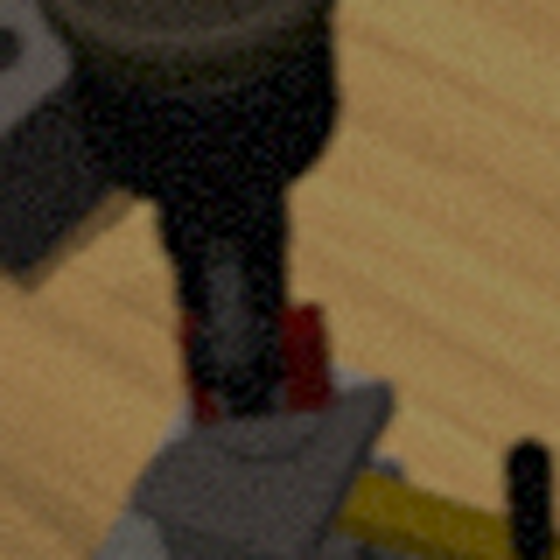

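View pics/w7.png

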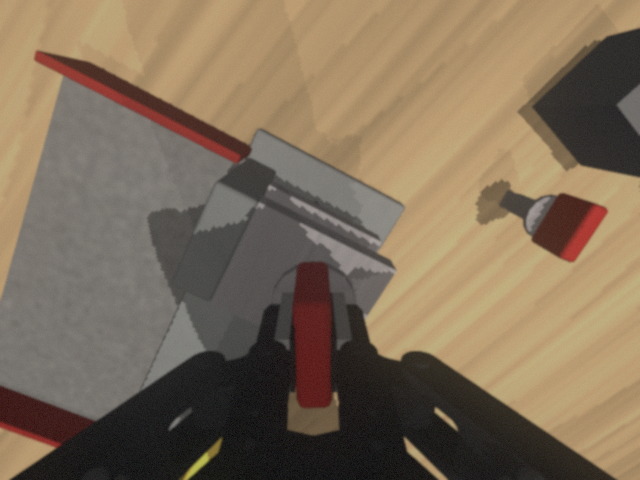

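```bash
python3 -m handwheel '[[[-0.0005,0,0,0,0,-0.05,0.005],[-0.0005,0,0,0,0,-0.1,0.005]]]'; python3 -c "
from workcell import manip
o=manip.get_obs();print(o['position'],o['ft_force'],o['torque'])"
```

```text
clock: 13.4
position: [0.6017, -0.1332, 0.1296]
ee_rot: [0.932, -0.362, 0.001, 0.0]
ft_force: [-9.6, -0.6, 29.4]
grip_width: 0.148
[ 0.60167954 -0.13316647  0.12963044] [-9.63985393 -0.61320609 29.38884041] [-0.35380225  2.78465694  0.59425267]
```

```bash
python3 -m handwheel '[[[0,0,0,0,0,-0.05,0.005],[0,0,0,0,0,-0.1,0.005]]]'; python3 -c "
from workcell import manip
o=manip.get_obs();print(o['position'],o['ft_force'],o['torque'])"
```

```text
clock: 13.65
position: [0.6018, -0.1331, 0.1296]
ee_rot: [0.949, -0.316, 0.001, 0.0]
ft_force: [-8.2, -0.1, 28.4]
grip_width: 0.154
[ 0.60179961 -0.13306482  0.12961711] [-8.21890917 -0.12533529 28.40148967] [-0.21986801  2.58210963  0.24901114]
```

```bash
python3 -m handwheel '[[[0,0,0,0,0,-0.05,0.005],[0,0,0,0,0,-0.1,0.005]]]'; python3 -c "
from workcell import manip
o=manip.get_obs();print(o['position'],o['ft_force'],o['torque'])"; python3 -m handwheel '[[[0,0,0,0,0,-0.05,0.005],[0,0,0,0,0,-0.1,0.005]]]'; python3 -c "
from workcell import manip
o=manip.get_obs();print(o['position'],o['ft_force'],o['torque'])"
```

```text
clock: 13.9
position: [0.6021, -0.1329, 0.1295]
ee_rot: [0.963, -0.268, 0.002, 0.0]
ft_force: [-5.6, -0.9, 23.8]
grip_width: 0.152
[ 0.6021211  -0.132888    0.12945147] [-5.61006203 -0.93816079 23.820133  ] [-0.27292417  1.89884619  0.16238497]
clock: 14.15
position: [0.6024, -0.1327, 0.1292]
ee_rot: [0.976, -0.219, 0.002, 0.0]
ft_force: [-3.3, -1.4, 20.8]
grip_width: 0.151
[ 0.60243797 -0.13265608  0.12920104] [-3.30169104 -1.38267854 20.77143044] [-0.30175627  1.18354328  0.17598365]
```

```bash
for i in 1; do python3 -m handwheel '[[[0,0,0.001,0,0,-0.08,0.005],[0,0,0.001,0,0,-0.16,0.005],[0,0,0.001,0,0,-0.24,0.005]]]'; python3 -c "
from workcell import manip
o=manip.get_obs();print(o['position'],o['ft_force'],o['torque'])"; done;  python3 -m handwheel '[[[0,0,0,0,0,-0.08,0.005],[0,0,0,0,0,-0.16,0.005],[0,0,0,0,0,-0.24,0.005]]]'; python3 -c "
from workcell import manip
o=manip.get_obs();print(o['position'],o['ft_force'],o['torque'])"
```

```text
clock: 14.52
position: [0.6014, -0.1315, 0.1255]
ee_rot: [0.995, -0.1, 0.0, 0.0]
ft_force: [-0.6, -1.0, -1.6]
grip_width: 0.147
[ 0.60137266 -0.13153898  0.12545784] [-0.62036952 -0.97760856 -1.62097466] [-0.2607589  -0.0716444   0.01924988]
clock: 14.9
position: [0.6011, -0.131, 0.125]
ee_rot: [1.0, 0.02, -0.0, -0.0]
ft_force: [0.2, -1.5, -1.8]
grip_width: 0.151
[ 0.60106998 -0.13099635  0.12500111] [ 0.20030883 -1.49806528 -1.84379606] [-0.25126581 -0.10165253 -0.03228534]
```

```bash
python3 -m handwheel '[[[0,0,0.002,0,0,0.05,0.005],[0,0,0.004,0,0,0.1,0.005],[0,0,0.004,0,0,0.1,0.005]]]'; python3 -c "
from workcell import manip
o=manip.get_obs();print(o['position'],o['ft_force'],o['torque'])"
```

```text
clock: 15.28
position: [0.6017, -0.1311, 0.123]
ee_rot: [0.999, -0.032, 0.001, -0.001]
ft_force: [-5.1, 2.7, 15.7]
grip_width: 0.154
[ 0.60170348 -0.13111276  0.12302347] [-5.12413362  2.68894164 15.65727195] [ 0.53628201  1.36961844 -0.0690679 ]
```

```bash
python3 - <<'E'
from h import *
o=manip.get_obs(); print(o["position"],o["ee_rot"])
for n in("wrist","scene"): cv2.imwrite(f"pics/{n[0]}8.png",manip.camera(n))
crop("pics/s8.png","pics/s8c.png",220,170,80,80,7)
crop("pics/w8.png","pics/w8c.png",240,230,140,100,5)
crop("pics/w7.png","pics/w7c.png",240,230,140,100,5)
E
```

```text
[ 0.60170348 -0.13111276  0.12302347] [ 9.99489049e-01 -3.19518350e-02  6.66670029e-04 -5.25846005e-04]
```

View pics/s8c.png

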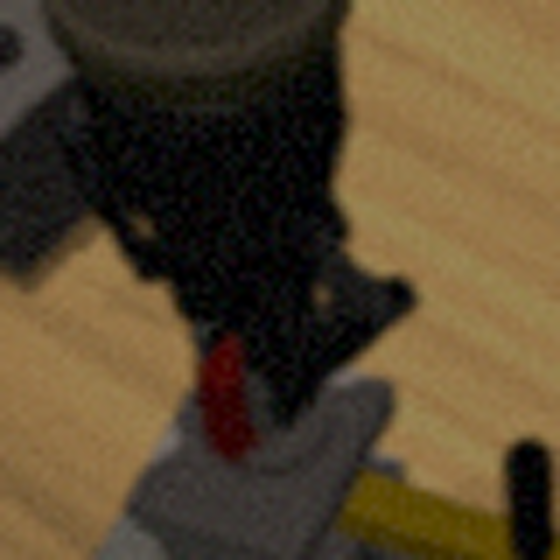

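View pics/w8c.png

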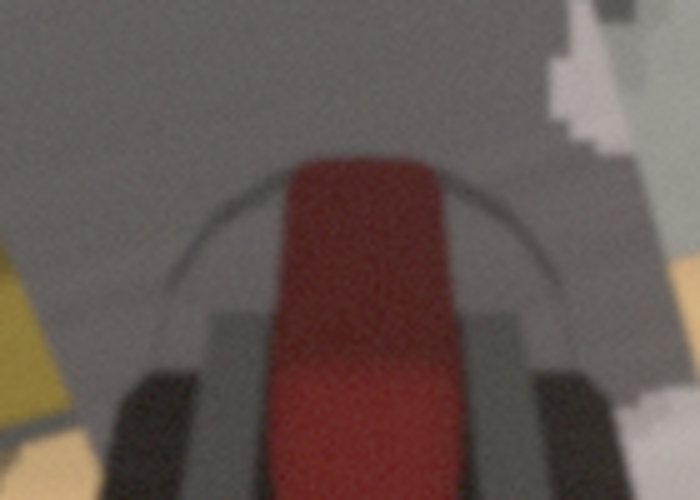

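View pics/w7c.png

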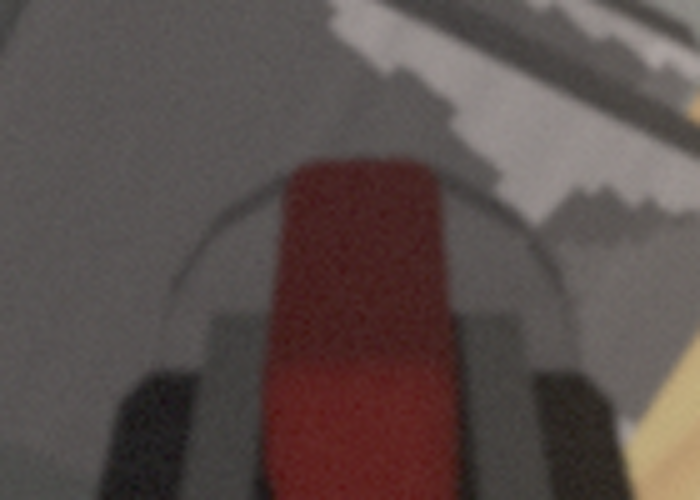

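```bash
python3 -m handwheel '[[[0,0,0.003,0,0,0.0,0.005],[0,0,0.004,0,0,0.0,0.005],[0,0,0.004,0,0,0.0,0.005]]]'; python3 -c "
from workcell import manip
o=manip.get_obs();print(o['position'],o['ft_force'],o['torque'])"
python3 -m handwheel '[[[0,0,0,0,0,0.05,0.005],[0,0,0,0,0,0.1,0.005],[0,0,0,0,0,0.1,0.005]]]'; python3 -c "
from workcell import manip
o=manip.get_obs();print(o['position'],o['ft_force'],o['torque'])"
python3 -m handwheel '[[[0,0,0,0,0,-0.08,0.005],[0,0,0,0,0,-0.16,0.005],[0,0,0,0,0,-0.2,0.005]]]'; python3 -c "
from workcell import manip
o=manip.get_obs();print(o['position'],o['ft_force'],o['torque'])"
```

```text
clock: 15.75
position: [0.6019, -0.1311, 0.1228]
ee_rot: [0.999, -0.032, 0.001, -0.002]
ft_force: [-22.5, 11.0, 55.5]
grip_width: 0.152
[ 0.6018561  -0.13114159  0.12278198] [-22.546043    11.01036852  55.49380314] [ 1.92515629  5.26281167 -0.10486687]
clock: 16.12
position: [0.603, -0.1315, 0.1228]
ee_rot: [0.997, -0.082, 0.002, -0.001]
ft_force: [-16.3, 6.9, 49.1]
grip_width: 0.148
[ 0.60297504 -0.13153794  0.1228029 ] [-16.28398131   6.89077012  49.11465567] [1.35135499 3.83545043 0.10732157]
clock: 16.5
position: [0.6029, -0.1323, 0.1228]
ee_rot: [1.0, 0.019, 0.003, -0.001]
ft_force: [-15.5, 4.2, 47.7]
grip_width: 0.151
[ 0.6029089  -0.13227485  0.12282883] [-15.4715905    4.1691564   47.70825446] [ 1.02842266  3.67393902 -0.44083167]
```

```bash
python3 -m handwheel '[[[0,0,-0.003,0,0,0.05,0.005],[0,0,-0.0055,0,0,0.1,0.005],[0,0,-0.0055,0,0,0.1,0.005]]]'; python3 -c "
from workcell import manip
o=manip.get_obs();print(o['position'],o['ft_force'],o['torque'])"
```

```text
clock: 16.88
position: [0.6016, -0.1311, 0.1231]
ee_rot: [1.0, -0.031, 0.0, -0.0]
ft_force: [-0.1, 0.5, 3.1]
grip_width: 0.147
[ 0.60157277 -0.13107231  0.1231053 ] [-0.07112408  0.45536002  3.13886202] [ 0.00489134 -0.00725781 -0.02519845]
```

Nicely relaxed. Release and rise, then look.

```bash
python3 -m handwheel '[[[0,0,0,0,0,0,0.03],[0,0,0,0,0,0,0.045],[0,0,0,0,0,0,0.045],[0,0,-0.03,0,0,0,0.045],[0,0,-0.08,0,0,0,0.045],[-0.05,0,-0.13,0,0,0,0.06],[-0.09,0,-0.13,0,0,0,0.06],[-0.09,0,-0.13,0,0,0,0.06]]]'
python3 - <<'E'
from h import *
o=manip.get_obs(); print(o["position"],o["ee_rot"])
for n in("wrist","scene","top"): cv2.imwrite(f"pics/{n[0]}9.png",manip.camera(n))
crop("pics/s9.png","pics/s9c.png",220,170,100,80,7)
E
```

```text
clock: 17.88
position: [0.5097, -0.1252, 0.2536]
ee_rot: [1.0, -0.031, 0.001, -0.003]
ft_force: [0.7, 1.0, -0.0]
grip_width: 0.706
[ 0.50965804 -0.12522758  0.25357076] [ 0.99950167 -0.03140559  0.00104803 -0.00300125]
```

View pics/w9.png

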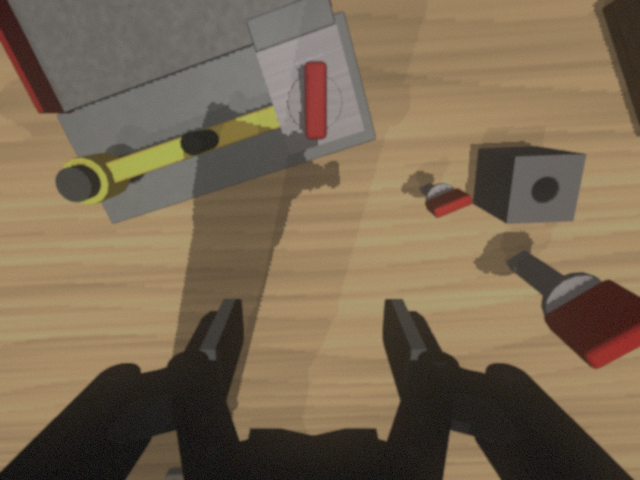

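View pics/s9c.png

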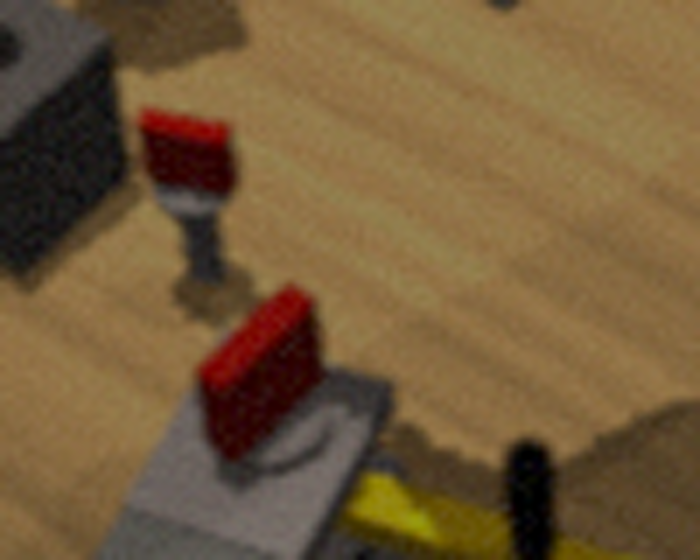

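View pics/t9.png

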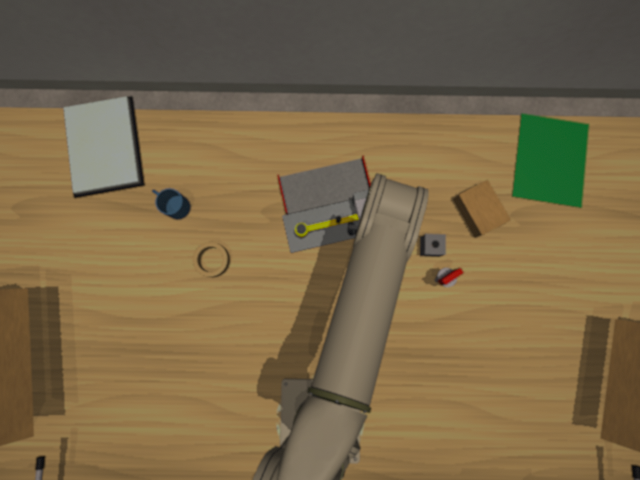

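```bash
python3 - <<'E'
from h import *
o=manip.get_obs()
w=cam("wrist",([0.50965804,-0.12522758,0.25357076],[.99950167,-.03140559,.00104803,-.00300125])); s=cam("scene")
a=(316,100); b=(220+258/7-.43,170+335/7-.43)
print(tri([ray(w,a),ray(s,b)]), atz(s,b,.154), atz(w,a,.154), atz(s,b,.168))
# fork hole from s0
print(atz(s,(258.9,230.4),.106))
crop("pics/w9.png","pics/w9c.png",240,30,150,130,5)
E
```

```text
(array([ 0.59873708, -0.13245958,  0.15077519]), [np.float64(0.00043914074478136226), np.float64(0.00043914074478121275)]) [ 0.60016885 -0.13035543  0.154     ] [ 0.59895966 -0.13276206  0.154     ] [ 0.60769418 -0.12260704  0.168     ]
[ 0.59913771 -0.12959255  0.106     ]
```

View pics/w9c.png

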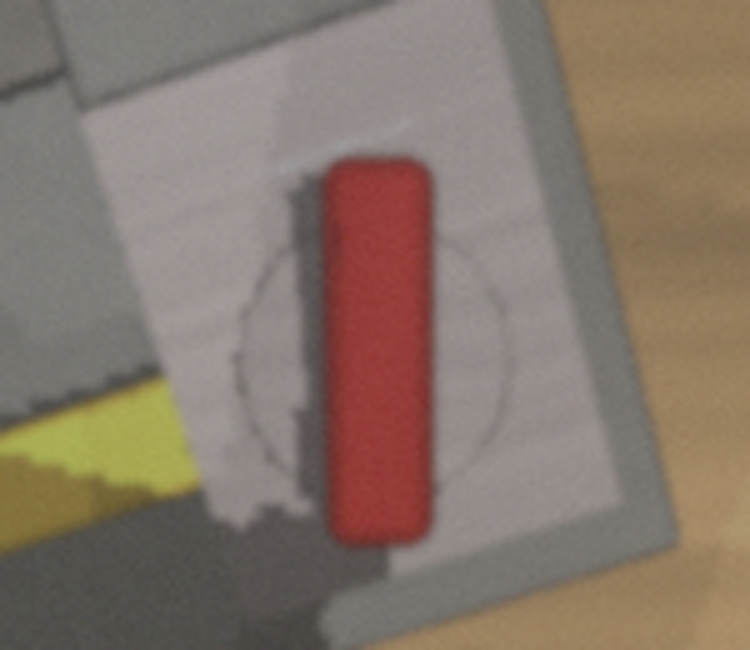

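```bash
python3 -c "
from workcell import manip
print(manip.get_obs()['clock'],manip.hand_in())"
```

```text
the job is handed in; nothing more can be done
18.025 None
```

The gate is shut, the locking pin is home in the fork with its flat end in the hidden slot, and I handed the job in at 18.0 s.

**What I did:** I swung the gate about 0.5 rad by its handle. The wrist camera then showed the eye's hole in line with the fork's holes. I lifted the 46 mm-handled pin from the grey block and threaded it down. I pressed and turned it until it dropped into the slot, roughly 0.3–0.4 rad clockwise (seen from above) of the chute's x axis, then let go and backed off.

**Last checks:**
- **Seating:** under about 55 N the pin stood against a hard stop at the calculated home height of 0.123 m. Small turns either way met a restoring torque.
- **Height:** the cameras put the handle top at 0.151 m. Home should read 0.154 m and not dropped in would read 0.168 m, so this agrees within camera accuracy.
- **Bystanders:** the tape, mug and carton look unmoved in the top view. In the wrist view both look-alike pins are still standing.

**What did not quite match:**
- First contact with the slot block came about 3 mm lower than expected, probably because the narrow tip had already entered the slot.
- Turning the wrong way at first met up to 1.4 N m of resistance.
- I did not see the eye threaded directly. I infer it from the aligned holes and the full depth reached.

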